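# Press a circuit board home in its fixture corner and hold it

### The arm

A 6-joint arm with a two-finger parallel gripper is mounted at the origin on the work surface. World frame = base frame: x ahead of the robot, y to its left, z up, the work surface at z = 0. Lengths are in m, angles in rad, forces in N, time in s.
With the tool pointing down it reaches from about 0.275 to 0.75 m from the base axis. Payload 10.2 kg.
Tool frame: the origin (TCP) lies midway between the tips of the shut fingers; the grasp point (between the pads) lies 19 mm behind it (env.hold_point_z is the distance from the TCP to the grasp point, in m); z points along the fingers, y is the line along which they close (so a half turn about z gives the same grasp; the last joint's range is limited). The gripper opens to 85 mm and grips with 20 to 120 N. Pads are 22 mm wide; open, the fingers measure 114 mm over their backs; the gripper's body (76 mm by 85 mm) begins 54 mm behind the grasp point. The pads swing forward as they close: fully open they stand 13 mm farther back than shut.
Start: joints at [-1.5, 0.313, 1.498, -0, 1.331, -0.223], TCP at [0.152, -0.503, 0.231] pointing down, gripper open.
Joint ranges: [-2.94, 2.94], [-0.97, 2.17], [0.19, 2.56], [-1.23, 4.37], [0.02, 3.11], [-2.88, 2.88]. Speed limits (rad/s): [2.39, 2.39, 3.01, 3.14, 3.14, 3.14].

### API

Orientations are given as a unit quaternion [x, y, z, w].
In Python, from bench import env, kinematics, monitor, eyes, job gives the robot as it stands. The module is installed in compiled form; this text tells all that it offers. Calls block until the motion is done:
- env.reach(position, orientation): joint-space move of the TCP to a pose.
- env.movel(position, velocity=0.15, frame=None, guard=None): straight line of the TCP; frame=None keeps the orientation; velocity is the mean speed in m/s. With guard (N) it stops when the force on the tool has changed by that much, and returns True; else False.
- env.set_joints(angles): joint-space move.
- env.release() and env.close_gripper(effort=None): open the fingers fully, or close them until they stop; effort is the grip in N (None keeps the last).
- env.hold(seconds).
- kinematics.ik(position, orientation): joint angles nearest the present ones, or None.
- monitor.sense(): the state.
- eyes.grab_frame(name): name is "scene" or "top"; returns a dict with "frame" (480x640x3 uint8, red, green, blue), "mtx" (3x3 intrinsics, pixels), "k1" (the pictures are not rectified: a ray, as slopes to the right and down, at radius r is drawn at 1 + k1 r^2 times it, then the intrinsics apply), "view" (4x4, takes a point from world to camera coordinates). Camera axes: x right, y down, z forward; pixel columns grow to the right and rows downward; lengths in m; the calibration is good to about 2 mm. A picture is of the moment at which its call begins. There is no depth.
A pose or a line that the arm cannot do raises env.MotionError and nothing moves.
- job.hand_in(): hands the job in; it is judged then, once.
The state is a dict: "clock": time; "joints": joint angles; "qvel": joint speeds; "joint_efforts": joint torques, N m; "position": TCP position; "ee_rot": TCP orientation; "contact_force": force on the tool from outside, world axes, zero at the start; "ft_torque": the same for the moment, N m; "finger_gap": opening from 0.0 (shut) to 1.0 (fully open); "gripper_force": force on a finger pad.
Only numpy, scipy, OpenCV 4.12 (cv2) and the standard library are available. Lean on these libraries where they do the work, as an engineer would, in place of code of your own. Each camera call takes 0.05 s, during which the arm holds its last target. There are 200 camera calls.

### The job

Draw the pin up out of the bore in the grey metal board fixture and park it upright in the notch in the fixture's side edge, collar resting on the plate, and let go of it. Then pick up the large circuit board by its heat sink, lay it flat on the plate (long side along the side stop, either end first) and push it into the corner until it is flush against both steel stops. Finish while still holding the board with the gripper, pushing it firmly against both stops at once; leave the small board and the other things on the desk alone.

Things in the scene. Friction and masses are not known exactly. Their poses are not given: they have to be found in the camera images.
- fixture: Fixed dark grey anodised aluminium plate on the desk, 150 (x) x 158 (y) x 22 mm; origin at the centre of its underside, z up. It turns about z and shifts from start to start. Seen along its own axes: the far stop stands on its +x edge, the side stop on its -y edge, the notch is cut in its +y edge, the bore lies in the open field.
- far_stop: Fixed steel bar on the plate's +x edge, 12 (x) x 95 (y) x 12 mm high, rigid; origin at the centre of its underside, at fixture (69, -2.5, 22) mm. Its working face looks to fixture -x and lies at fixture x = 63 mm.
- side_stop: Fixed steel bar on the plate's -y edge, 95 (x) x 12 (y) x 12 mm high, rigid; origin at the centre of its underside, at fixture (2.5, -69, 22) mm. Its working face looks to fixture +y and lies at fixture y = -63 mm.
- seat (a point): Point on the plate's top face where the large board's origin lies when the board is home against both stops, at fixture (23, -33, 22) mm; axes as the fixture's. Home means within 2.5 mm of it in x and y, lying flat, its sides parallel to the stops. The push counts from 2 N on each stop; 4 to 10 N on each is a good hold. A board pressed down on the plate drags by friction and can feel like a stop: keep it lightly on the plate while pushing.
- bore (a point): Centre of the mouth of the blind bore (9.5 mm wide, 18 mm deep) in the plate's top face, at fixture (0, -18, 22) mm. It lies within the ground that the large board covers when home, so the pin must come out first.
- notch (a point): Centre of the open notch at the plate's top face, at fixture (-20, 64, 22) mm; axes as the fixture's. The notch is 12 mm wide in x, cut right through the thickness, runs 28 mm in y from y = 51 (closed end) to y = 79 (open side). The pin's shank goes in from above or from the side and the collar rests on the plate; the pin is parked with the underside of its collar within 10 mm of this point.
- pin: Loose steel pin, about 60 g, upright in the bore at the start; origin at the lower tip, z up along it. Shank 8 mm thick, 15 mm long; then a collar 20 mm wide, 4 mm thick (15 to 19 mm above the tip); then a round grip head 14 mm wide, 36 mm tall (19 to 55 mm above the tip).
- pin_collar (a point): Centre of the underside of the pin's collar, 15 mm above its tip; at the start it lies on the plate's top at the bore.
- module: The large circuit board, about 160 g, loose on the desk: black base with the board on it, 80 (x) x 60 (y) x 14 mm, and in the middle of it an aluminium heat sink with lengthwise fins, 44 (x) x 32 (y) mm, from 14 to 48 mm height, good for gripping across 32 mm. Origin at the centre of its underside. It may be home either way round.
- small_board: A smaller board of the same kind, to be left alone: base 56 x 44 x 14 mm, heat sink 26 x 24 mm up to 36 mm high. It and the large board trade places from start to start.
- cell: Bystander: grey battery cell standing upright, 18 mm thick, 65 mm tall; origin at its underside.
- screwdriver: Bystander: screwdriver with a black handle lying on the desk, 170 mm long along its x.
- mug: Bystander: white mug, 80 mm wide, 95 mm tall; origin at its underside.
- jar: Bystander: clear jar with a black cap, 56 mm wide, 70 mm tall; origin at its underside.
- wheel: Bystander: black rubber wheel lying flat, 64 mm wide, 26 mm high; origin at its underside.
- battery: Bystander: black battery block, 70 x 36 x 22 mm; origin at its underside.

How it is judged:
On the way, in this order (a step that is already met when the one before it is completed fails the run):
1. the pin is drawn out of the bore, held by the fingers with its tip clear above the plate (z of pin_collar in the frame of bore above 0.018 m and contact force between the fingers and pin above 0.5 N), for 0.1 s.
2. the pin stands parked in the side notch, let go (distance between pin_collar and notch below 0.01 m and z of pin_collar in the frame of notch between -0.003 and 0.003 m and angle between pin's own z axis and vertical below 0.12 rad and contact force between the fingers and pin below 0.05 N), for 0.2 s.
At the end, for the whole second after the job is handed in: Pin upright (0.12 rad) in the notch, collar on the plate within 10 mm of the notch point (3 mm in height), untouched. Large board flat (0.05 rad) on the plate, within 2.5 mm of home, square to 0.05 rad, still, over 2 N on each stop, fingers still holding it with over 2 N (all of step 2 and linear speed of each of pin, module below 0.02 m/s and x of module in the frame of seat between -0.0025 and 0.0025 m and y of module in the frame of seat between -0.0025 and 0.0025 m and z of module in the frame of seat between -0.003 and 0.003 m and angle between module's own z axis and vertical below 0.05 rad and angle between the x axis of module and the x axis of fixture, either way round below 0.05 rad and contact force between module and far_stop above 2 N and contact force between module and side_stop above 2 N and contact force between the fingers and module above 2 N); the arm keeps its last pose, push and grip.
It fails at once if the small board is shifted by more than 20 mm (distance of small_board from where it was at the start of the episode above 0.02 m).
It fails at once if another thing on the desk is shifted by more than 20 mm (distance of any of cell, screwdriver, mug, jar, wheel, battery from where it was at the start of the episode above 0.02 m).
It also fails if it takes over 58 s, if anything falls off the work surface, if the arm or the gripper's body presses on something with over 40 N, if the wrist force passes 120 N, or if a joint passes its speed limit or range.

## Working session

There is one attempt and no reset: what is moved stays moved. The work goes in short steps, each a Python script; the robot and the scene stay as the last script left them, time stands still between calls to the robot, and variables do not carry over. Pictures are saved under pics/ and viewed, at most 10 in all, crops included, and the job is handed in when it is done.

```bash
mkdir -p pics; python3 - <<'E'
from bench import env, monitor, eyes
import cv2,numpy as np
for n in ("top","scene"):
    f=eyes.grab_frame(n); cv2.imwrite(f"pics/{n}0.png",f["frame"][:,:,::-1])
    np.savez(f"{n}.npz",mtx=f["mtx"],k1=f["k1"],view=f["view"])
    V=f["view"]; print(n,f["mtx"].tolist(),f["k1"],(-V[:3,:3].T@V[:3,3]).round(3),V[:3,:3].round(3).tolist())
s=monitor.sense();print(s["position"],s["ee_rot"],s["clock"],env.hold_point_z)
E
```

```text
top [[446.64651388650356, 0.0, 322.9618075645257], [0.0, 446.64651388650356, 236.47848143368722], [0.0, 0.0, 1.0]] -0.05652817727388034 [0.397 0.002 0.988] [[0.011, -1.0, -0.003], [-0.978, -0.01, -0.21], [0.21, 0.006, -0.978]]
scene [[573.0453683087485, 0.0, 315.0252598514495], [0.0, 573.0453683087485, 234.50689491866882], [0.0, 0.0, 1.0]] -0.03187581543829154 [ 0.959 -0.483  0.968] [[0.803, 0.595, -0.002], [0.497, -0.672, -0.549], [-0.328, 0.44, -0.836]]
[ 0.15202105 -0.50227786  0.23076759] [ 9.89230566e-01  1.46364375e-01  4.66338335e-05 -5.95650938e-04] 0.1 0.0187
```

View pics/top0.png

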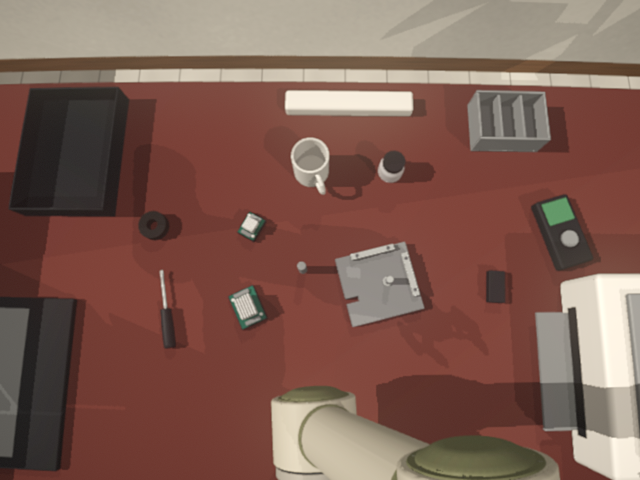

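View pics/scene0.png

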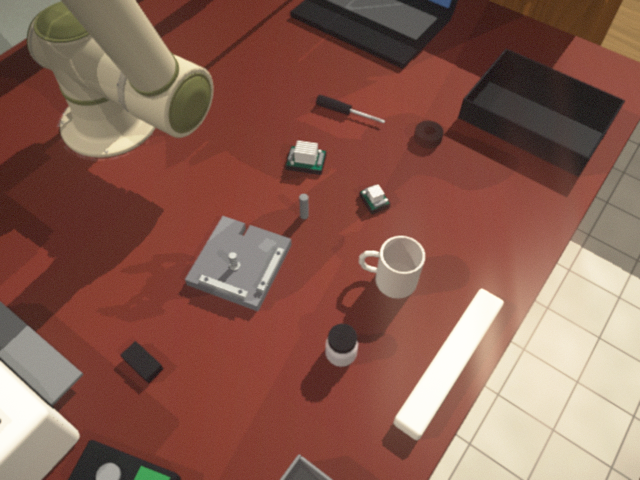

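Top view: the fixture is at about (380,285) with the pin at (389,281), far stop up and side stop right. The large board is at (248,307), the small one at (252,226) and the cell at (302,267). Next I'll enlarge the crops.

```bash
python3 - <<'E'
import cv2
a=cv2.imread("pics/top0.png"); s=cv2.imread("pics/scene0.png")
cv2.imwrite("pics/c1.png",cv2.resize(a[235:335,325:435],None,fx=6,fy=6,interpolation=cv2.INTER_CUBIC)[:600,:800])
b=cv2.resize(a[280:335,220:280],None,fx=6,fy=6,interpolation=cv2.INTER_CUBIC)
c=cv2.resize(s[130:180,275:335],None,fx=7,fy=7,interpolation=cv2.INTER_CUBIC)
import numpy as np
o=np.zeros((360,790,3),np.uint8);o[:330,:360]=b;o[:350,365:785]=c
cv2.imwrite("pics/c2.png",o)
E
```

```text
(no output)
```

View pics/c1.png

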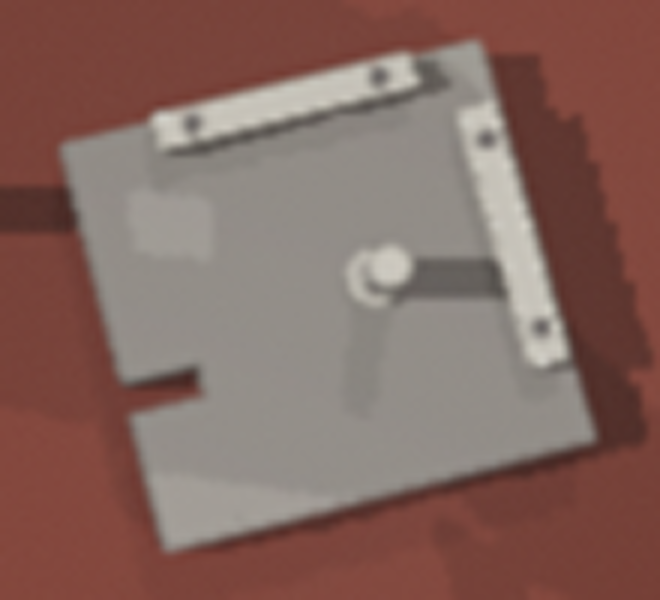

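View pics/c2.png

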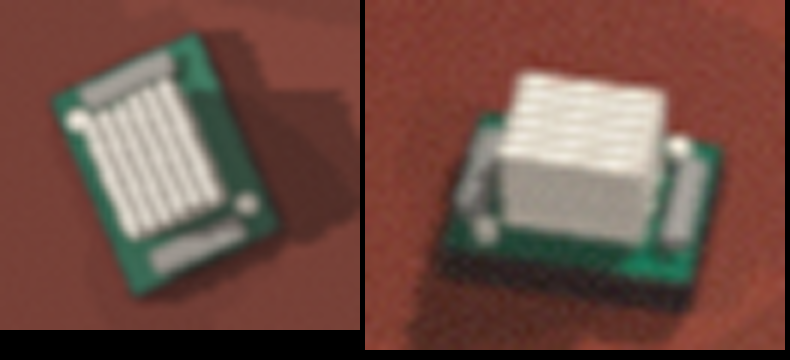

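The crops are clear: the plate corners are at (62,145), (481,40), (595,440) and (166,551), and the board and heat sink corners are readable in both views. I'll fit the poses and overlay the models on the scene camera as a check.

```bash
cat > h.py <<'E'
import numpy as np, cv2
from scipy.optimize import least_squares
from scipy.spatial.transform import Rotation as R
C={n:dict(np.load(n+".npz")) for n in("top","scene")}
def proj(n,P):
    c=C[n];P=np.atleast_2d(P);q=P@c["view"][:3,:3].T+c["view"][:3,3]
    s=q[:,:2]/q[:,2:];s=s*(1+c["k1"]*(s**2).sum(1,keepdims=True))
    return s@c["mtx"][:2,:2].T+c["mtx"][:2,2]
def w(p,L):
    c,s=np.cos(p[2]),np.sin(p[2]);L=np.atleast_2d(L)/1000
    return np.c_[p[0]+c*L[:,0]-s*L[:,1],p[1]+s*L[:,0]+c*L[:,1],L[:,2]]
def fit(p0,obs):
    f=lambda p:np.concatenate([(proj(n,w(p,L))-px).ravel() for n,L,px in obs])
    r=least_squares(f,p0,loss="soft_l1");return r.x,f(r.x).reshape(-1,2)
def crop(px,sc,off,sh=0): return (np.array(px,float)-[sh,0]+.5)/sc-.5+off
def down(yaw):  # tool down, tool y (closing line) along world angle yaw
    y=np.array([np.cos(yaw),np.sin(yaw),0]);z=np.array([0,0,-1.])
    return R.from_matrix(np.c_[np.cross(y,z),y,z]).as_quat()
E
cat > fit.py <<'E'
from h import *
FL=np.array([[75,79,22],[75,-79,22],[-75,-79,22],[-75,79,22],[-14,51,22],[-26,51,22],[-14,79,22],[-26,79,22]])
fp=crop([[62,145],[481,40],[595,440],[166,551],[197,368],[204,396],[121,384],[130,413]],6,[325,235])
pf,r=fit([.38,-.1,.2],[("top",FL,fp)]);print("fix",pf.round(4),r.round(1).tolist())
pinh=crop([[390,265]],6,[325,235]); 
print("pin head pred",proj("top",w(pf,[0,-18,62])),pinh)
ML=np.array([[40,-30,14],[40,30,14],[-40,30,14],[-40,-30,14],[22,-16,48],[22,16,48],[-22,16,48],[-22,-16,48]])
mp=crop([[200,33],[52,102],[137,297],[280,232],[168,82],[90,120],[135,237],[222,198]],6,[220,280])
# scene order: which corners: match by projection
pm,r=fit([.38,.18,.4],[("top",ML,mp)]);print("mod",pm.round(4),r.round(1).tolist())
sp=crop([[483,115],[722,148],[690,285],[445,255],[520,73],[665,92],[655,178],[500,152]],7,[275,130],365)
q=proj("scene",w(pm,ML));print(q.round(1).tolist());print(sp.round(1).tolist())
np.savez("fit0.npz",pf=pf,pm=pm)
s=cv2.imread("pics/scene0.png")[210:315,175:305];s=cv2.resize(s,None,fx=6,fy=6,interpolation=cv2.INTER_CUBIC)[:600]
for u in proj("scene",w(pf,np.r_[FL,[[0,-18,77],[63,45,34],[63,-50,34]]])):
    v=((u+.5-[175,210])*6-.5).astype(int);cv2.circle(s,tuple(map(int,v)),4,(0,0,255),1)
cv2.imwrite("pics/c3.png",s)
E
python3 fit.py
```

```text
fix [ 0.5022 -0.1139  0.2538] [[-0.1, -0.0], [-0.6, 0.4], [-0.4, 0.2], [-0.1, -0.1], [0.2, -0.7], [0.4, 0.1], [0.3, -0.2], [0.2, 0.4]]
pin head pred [[389.3193258  279.02497567]] [[389.58333333 278.75      ]]
mod [0.4482 0.1691 0.4463] [[0.3, -0.6], [-0.3, -0.5], [-0.2, 0.9], [1.5, -0.1], [0.3, 0.1], [-0.6, 0.2], [-0.0, 0.0], [-0.4, -0.0]]
[[321.5, 170.5], [326.5, 149.8], [291.1, 144.7], [285.2, 165.1], [314.5, 153.9], [317.3, 142.8], [297.3, 139.9], [294.1, 150.9]]
[[291.4, 146.0], [325.6, 150.7], [321.0, 170.3], [286.0, 166.0], [296.7, 140.0], [317.4, 142.7], [316.0, 155.0], [293.9, 151.3]]
```

View pics/c3.png

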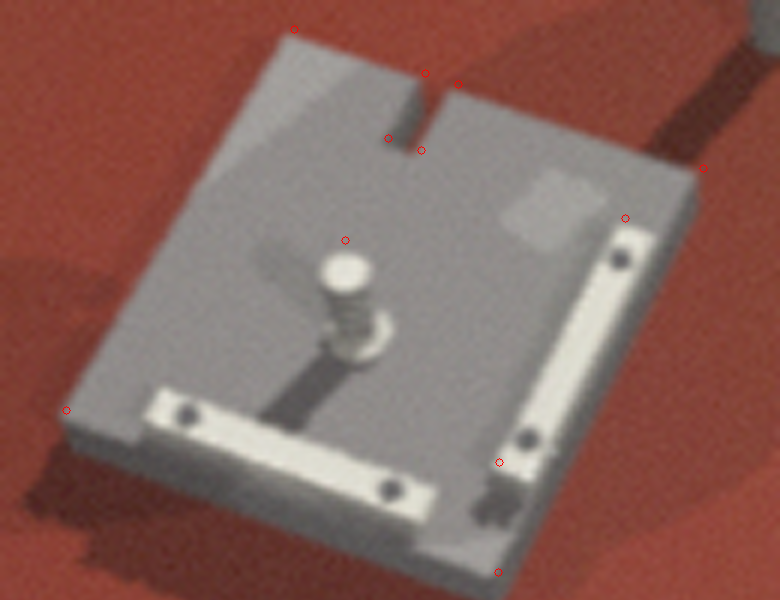

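The overlay agrees to about 1 px, which is within calibration. The pin-top marker was drawn at z = 77 by mistake; the true height is 62. I'll fit both views jointly.

```bash
sed -i '/^np.savez/,$d' fit.py; cat >> fit.py <<'E'
fs=crop([[700,175],[497,580],[58,415],[288,35],[412,155],[390,143],[453,92],[420,78]],6,[175,210])
pf,r=fit(pf,[("top",FL,fp),("scene",FL,fs)]);print("fix",pf.round(4),r.round(1).tolist())
o=[2,1,0,3,6,5,4,7]
pm,r=fit(pm,[("top",ML,mp),("scene",ML[o],sp)]);print("mod",pm.round(4),r.round(1).tolist())
pin=least_squares(lambda p:np.r_[proj("top",[*p,.062])[0]-pinh[0],proj("scene",[*p,.077-.015])[0]-crop([346,272],6,[175,210])],w(pf,[0,-18,0])[0,:2])
print("pin",pin.x,pin.fun,w(pf,[0,-18,62]))
np.savez("fit0.npz",pf=pf,pm=pm,pin=pin.x)
E
python3 fit.py
python3 - <<'E'
from h import *
from bench import kinematics
d=np.load("fit0.npz");pf,pm,pin=d["pf"],d["pm"],d["pin"]
for nm,P,ys in(("pin",[*pin,.05],pf[2]),("notch",[*w(pf,[-20,64,0])[0,:2],.06],pf[2]),("mod",[pm[0],pm[1],.03],pm[2]+np.pi/2),("seat",[*w(pf,[23,-33,0])[0,:2],.05],pf[2]+np.pi/2)):
    for k in(0,np.pi):
        for dz in(0,.1):
            j=kinematics.ik(np.array(P)+[0,0,dz],down(ys+k));print(nm,k>0,dz,None if j is None else np.round(j,2))
E
```

```text
fix [ 0.5022 -0.1139  0.2538] [[-0.1, -0.0], [-0.6, 0.4], [-0.4, 0.2], [-0.1, -0.1], [0.2, -0.7], [0.4, 0.1], [0.3, -0.2], [0.2, 0.4]]
pin head pred [[389.3193258  279.02497567]] [[389.58333333 278.75      ]]
mod [0.4482 0.1691 0.4463] [[0.3, -0.6], [-0.3, -0.5], [-0.2, 0.9], [1.5, -0.1], [0.3, 0.1], [-0.6, 0.2], [-0.0, 0.0], [-0.4, -0.0]]
[[321.5, 170.5], [326.5, 149.8], [291.1, 144.7], [285.2, 165.1], [314.5, 153.9], [317.3, 142.8], [297.3, 139.9], [294.1, 150.9]]
[[291.4, 146.0], [325.6, 150.7], [321.0, 170.3], [286.0, 166.0], [296.7, 140.0], [317.4, 142.7], [316.0, 155.0], [293.9, 151.3]]
fix [ 0.5022 -0.1153  0.2547] [[0.5, -0.0], [-0.0, 0.4], [0.3, 0.1], [0.6, -0.1], [0.8, -0.7], [1.1, 0.1], [0.9, -0.2], [0.8, 0.4], [0.1, -0.6], [-0.2, -0.8], [0.9, -0.2], [0.6, -0.5], [1.1, -0.3], [-0.7, -0.2], [0.4, -0.7], [0.5, -0.2]]
mod [0.4485 0.1687 0.4521] [[0.3, -0.7], [-0.2, -0.5], [0.1, 0.8], [1.8, -0.3], [0.5, -0.0], [-0.5, 0.1], [0.3, -0.1], [-0.2, -0.2], [-0.5, -1.1], [0.9, -0.8], [0.6, 0.3], [-0.8, -0.7], [0.5, 0.1], [-0.2, 0.2], [-1.5, -1.0], [0.3, -0.1]]
pin [ 0.50694803 -0.1329
[... 215 characters left out ...]
  0.53  1.7  -0.    0.91  2.41]
pin True 0.1 [-0.48  0.39  1.61 -0.    1.14  2.41]
notch False 0 [-0.37  0.42  1.86 -0.    0.87 -0.63]
notch False 0.1 [-0.37  0.27  1.76 -0.    1.12 -0.63]
notch True 0 [-0.37  0.42  1.86 -0.    0.87  2.51]
notch True 0.1 [-0.37  0.27  1.76 -0.    1.12  2.51]
mod False 0 [ 0.11  0.49  1.85 -0.    0.8  -1.91]
mod False 0.1 [ 0.11  0.32  1.77 -0.    1.05 -1.91]
mod True 0 [ 0.11  0.49  1.85 -0.    0.8   1.23]
mod True 0.1 [ 0.11  0.32  1.77 -0.    1.05  1.23]
seat False 0 [-0.47  0.58  1.62 -0.    0.95 -2.3 ]
seat False 0.1 [-0.47  0.44  1.53 -0.    1.17 -2.3 ]
seat True 0 [-0.47  0.58  1.62 -0.    0.95  0.84]
seat True 0.1 [-0.47  0.44  1.53 -0.    1.17  0.84]
```

```bash
python3 - <<'E'
from h import *
from bench import env,monitor,eyes
d=np.load("fit0.npz");pf,pin=d["pf"],d["pin"]
c=least_squares(lambda p:proj("top",[*p,.065])[0]-[302,266],[.5,0]).x;n=w(pf,[-20,64,0])[0,:2];print("cell",c,"notch",n)
q=down(pf[2]+np.pi/2+np.pi); P=np.array([*pin,.031])
env.reach(P+[0,0,.12],q); env.movel(P,velocity=.12)
s=monitor.sense();print(s["clock"],s["position"],s["contact_force"].round(2) if hasattr(s["contact_force"],"round") else s["contact_force"])
env.close_gripper(40)
s=monitor.sense();print(s["clock"],s["finger_gap"],s["gripper_force"],s["contact_force"])
env.movel(P+[0,0,.035],velocity=.06); env.hold(.2)
s=monitor.sense();print(s["clock"],s["joints"],s["finger_gap"],s["gripper_force"],s["contact_force"])
a=[]
for nm,x0,y0,wd,h in(("top",325,225,110,90),("scene",175,195,130,120)):
    f=eyes.grab_frame(nm)["frame"][y0:y0+h,x0:x0+wd,::-1];a.append(cv2.resize(f,(395,int(395*h/wd)),interpolation=cv2.INTER_CUBIC))
o=np.zeros((max(i.shape[0] for i in a),790,3),np.uint8)
o[:a[0].shape[0],:395]=a[0];o[:a[1].shape[0],395:]=a[1];cv2.imwrite("pics/c4.png",o)
E
```

```text
cell [0.53179225 0.05070809] notch [ 0.46676859 -0.05841478]
3.125 [ 0.50733732 -0.13317123  0.03165514] [0.3  0.26 0.21]
3.7833 0.1518162931806222 38.936317563056946 [-1.21146758  1.49888708  3.30418975]
4.7167 [-4.80243144e-01  5.03888728e-01  1.69357315e+00  6.30253383e-06
  9.44809259e-01  8.35898327e-01] 0.14926111088666713 38.913922905921936 [ 0.50094687 -0.7952078  -1.56293161]
```

View pics/c4.png

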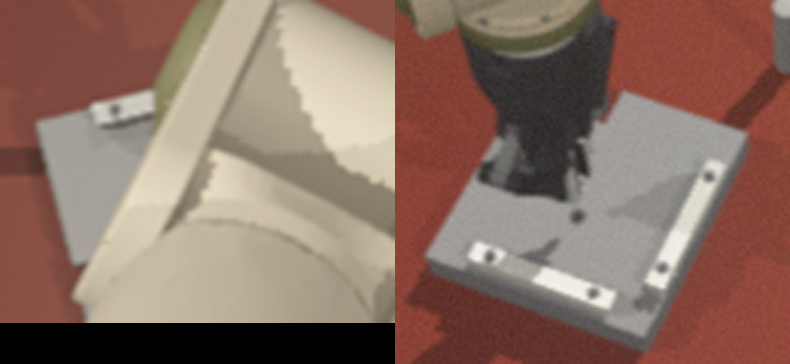

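The pin is out: the bore is empty at (577,216) in the scene half and the fingers hold it. The cell is 95 mm clear of where the fingers will open, so I'll park the pin.

```bash
python3 - <<'E'
from h import *
from bench import env,monitor,eyes
d=np.load("fit0.npz");pf,pin=d["pf"],d["pin"]
P=np.array([*pin,.031]); dv=w([0,0,pf[2]],[-20,81,0])[0]
env.movel(P+dv+[0,0,.035],velocity=.12); env.hold(.2)
g=env.movel(P+dv+[0,0,.006],velocity=.05,guard=5)
s=monitor.sense();print(g,s["clock"],s["position"],s["contact_force"])
if not g:
    g=env.movel(P+dv+[0,0,-.003],velocity=.02,guard=4)
    s=monitor.sense();print(g,s["clock"],s["position"],s["contact_force"],P+dv)
a=[]
for nm,x0,y0,wd,h in(("scene",195,170,110,100),):
    f=eyes.grab_frame(nm)["frame"][y0:y0+h,x0:x0+wd,::-1]
    cv2.imwrite("pics/c5.png",cv2.resize(f,None,fx=6,fy=6,interpolation=cv2.INTER_CUBIC))
E
```

```text
False 6.5917 [ 0.46730907 -0.05963212  0.03709266] [-0.42687849  0.31776921 -1.01615775]
True 6.9667 [ 0.46743788 -0.05967179  0.03105568] [-1.24091273  1.81874886  6.25685125] [ 0.46718764 -0.05959896  0.031     ]
```

View pics/c5.png

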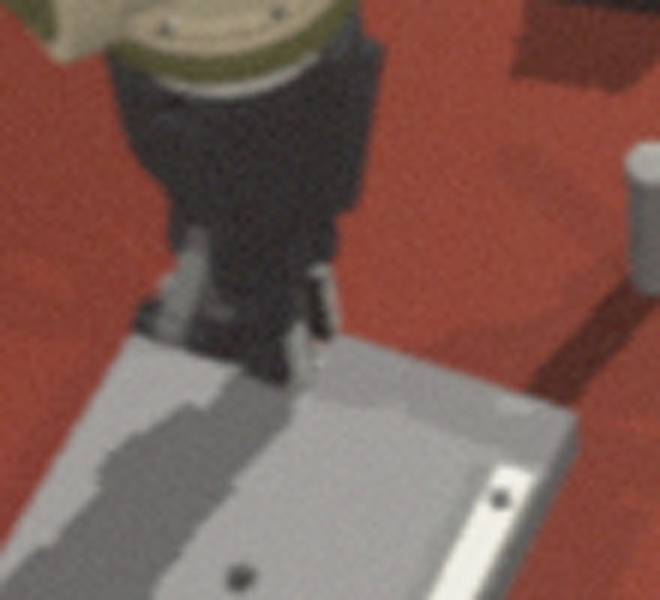

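The collar touched at the expected plate height. I'll release, back off, move above the board and check the pin.

```bash
python3 - <<'E'
from h import *
from bench import env,monitor,eyes
d=np.load("fit0.npz");pf,pm=d["pf"],d["pm"]
env.release(); p=np.array(monitor.sense()["position"]); env.movel(p+[0,0,.1],velocity=.15)
q=down(pm[2]+np.pi/2+np.pi)
env.reach([pm[0],pm[1],.13],q); env.hold(.1)
a=[]
f=eyes.grab_frame("scene")["frame"][:,:,::-1]
g=eyes.grab_frame("top")["frame"][:,:,::-1]
cv2.imwrite("pics/s6.png",f);cv2.imwrite("pics/t6.png",g)
o=np.zeros((500,800,3),np.uint8)
o[:400,:400]=cv2.resize(f[195:295,195:295],(400,400),interpolation=cv2.INTER_CUBIC)
o[:400,400:]=cv2.resize(g[235:335,330:430],(400,400),interpolation=cv2.INTER_CUBIC)
cv2.imwrite("pics/c6.png",o)
print(monitor.sense()["clock"],proj("scene",w(pf,[-20,64,62])),proj("top",w(pf,[-20,64,62])))
E
```

```text
9.65 [[242.32088056 217.51871349]] [[354.33394214 297.99779641]]
```

View pics/c6.png

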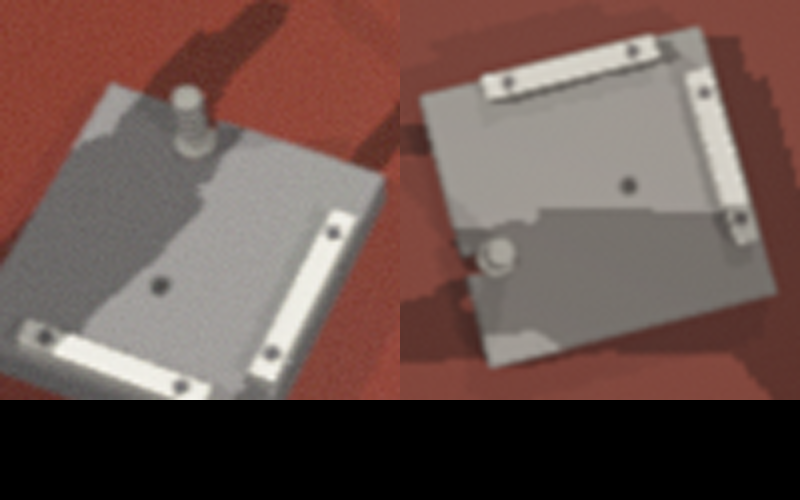

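The pin stands upright in the notch, within 1 px of the prediction in both views. Now I'll grip the board.

```bash
python3 - <<'E'
from h import *
from bench import env,monitor,eyes
d=np.load("fit0.npz");pf,pm=d["pf"],d["pm"]
P=np.array([pm[0],pm[1],.018])
g=env.movel(P,velocity=.1,guard=8)
s=monitor.sense();print(g,s["clock"],s["position"],s["contact_force"])
if not g:
    env.close_gripper(60)
    s=monitor.sense();print(s["clock"],s["finger_gap"],s["gripper_force"],s["contact_force"])
    env.movel(P+[0,0,.12],velocity=.12);env.hold(.2)
    s=monitor.sense();print(s["clock"],s["finger_gap"],s["gripper_force"],s["contact_force"],s["position"])
    T=w(pf,[23-12,-33+10,0])[0]+[0,0,.022+.018+.03]
    q=down(pf[2]+np.pi/2+np.pi)
    env.reach(T+[0,0,.07],q); env.movel(T,velocity=.1); env.hold(.2)
    s=monitor.sense();print(s["clock"],s["contact_force"],s["position"],T)
    f=eyes.grab_frame("scene")["frame"][190:310,170:310,::-1]
    cv2.imwrite("pics/c7.png",cv2.resize(f,None,fx=5,fy=5,interpolation=cv2.INTER_CUBIC))
E
```

```text
False 10.9167 [0.44883264 0.16875989 0.01848288] [ 0.57157715 -0.23265347  0.18385695]
11.4583 0.3642004827231101 60.73936700820923 [-1.01657794  1.02293587  4.95842206]
12.8083 0.364442453363451 60.05779266357422 [ 0.41453795  0.03273194 -1.9150593 ] [0.44829711 0.16866902 0.13754635]
15.05 [-0.28253187 -0.86300271 -1.90629311] [ 0.51891891 -0.13492307  0.07055378] [ 0.51868573 -0.1347994   0.07      ]
```

View pics/c7.png

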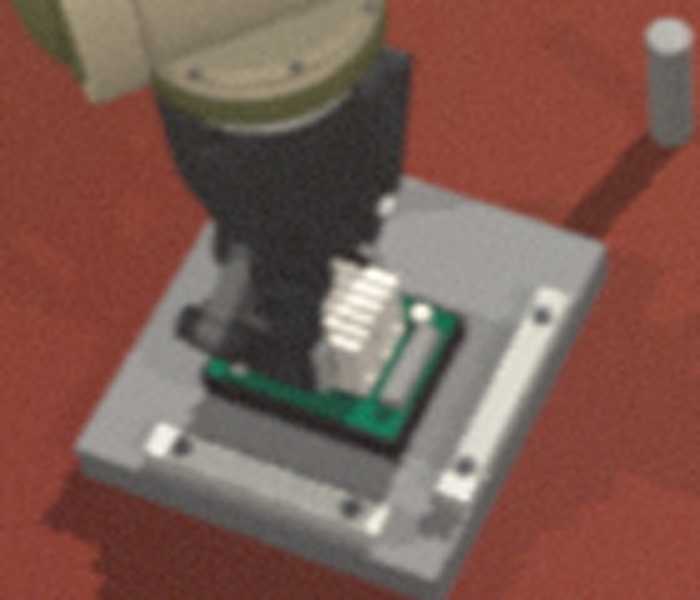

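The board is held level, square to both stops and clear of them. I'll lower it until it touches, ease off and push it into the corner in small steps.

```bash
cat > push.py <<'E'
from h import *
from bench import env,monitor
d=np.load("fit0.npz");pf=d["pf"]
c,s_=np.cos(pf[2]),np.sin(pf[2]);X=np.array([c,s_,0]);Y=np.array([-s_,c,0])
def st():
    s=monitor.sense();F=np.array(s["contact_force"]);p=np.array(s["position"])
    e=p-w(pf,[23,-33,0])[0]
    return np.array([F@X,F@Y,F[2]]),np.array([e@X*1e3,e@Y*1e3,p[2]*1e3]),s["clock"]
def show(t): 
    F,p,k=st();print(t,round(k,2),"F",F.round(2),"rel seat",p.round(2))
E
python3 - <<'E'
from push import *
T=w(pf,[11,-23,0])[0]+[0,0,.04]
show("air")
env.movel(T+[0,0,.004],velocity=.08); g=env.movel(T-[0,0,.004],velocity=.012,guard=2.5); show(("down",g))
F0=st()[0]; cmd=np.array(monitor.sense()["position"])
for i in range(10):                     # ease to a light contact
    F,p,k=st()
    if F[2]<0.5: break
    cmd=cmd+[0,0,.0003]; env.movel(cmd,velocity=.02); env.hold(.1)
show("eased")
g=env.movel(cmd+X*.016,velocity=.015,guard=4); show(("far",g))
E
```

```text
air 15.1 F [ 0.48 -0.07 -1.02] rel seat [-11.85   9.86  70.43]
('down', True) 16.01 F [-0.63  0.61  4.77] rel seat [-11.84   9.87  40.36]
eased 16.36 F [-0.94 -0.33 -1.13] rel seat [-11.95   9.98  40.45]
('far', True) 17.11 F [-2.32  0.53  3.77] rel seat [-0.84  9.97 40.39]
```

```bash
cat >> push.py <<'E'
def step(cmd,want,n,tol=.6):
    """want: force targets (x,y,z; None = leave alone), small admittance steps"""
    for i in range(n):
        F,p,k=st(); e=np.zeros(3)
        for a in range(3):
            if want[a] is not None: e[a]=np.clip((F[a]-want[a])*(1,1,-1)[a]*-1 if a==2 else (F[a]-want[a]),-4,4)
        if i and all(abs(x)<tol for x in e[:2]) and abs(e[2])<1: break
        # F_x,F_y are reactions; z: too much F -> rise
        dz=np.clip((F[2]-want[2])*.00008,-.0003,.0003)
        cmd=cmd+X*np.clip(e[0]*.00015,-.0004,.0004)+Y*np.clip(e[1]*.00015,-.0004,.0004)+[0,0,dz]
        env.movel(cmd,velocity=.02); env.hold(.08)
        if i%4==0: show(i)
    return cmd
E
python3 - <<'E'
from push import *
cmd=np.array(monitor.sense()["position"])+[0,0,.0003]; env.movel(cmd,velocity=.02); env.hold(.15); show("a")
cmd=step(cmd,(-5,None,0.),12); env.hold(.2); show("far")
E
```

```text
a 17.51 F [ 1.35 -0.06 -1.23] rel seat [-0.88 10.07 40.52]
0 17.84 F [-2.75  0.85  0.14] rel seat [-0.68 10.04 40.54]
4 19.18 F [-6.2   0.16 -0.46] rel seat [-0.58 10.02 40.64]
far 19.71 F [-4.83 -0.05 -0.33] rel seat [-0.61 10.03 40.61]
```

The far stop is felt (5 N with almost no vertical load). Next is the side stop, then I'll balance both forces.

```bash
python3 - <<'E'
from push import *
cmd=np.array(monitor.sense()["position"])-X*.0005
env.movel(cmd,velocity=.02); cmd=cmd-Y*.008; g=env.movel(cmd,velocity=.02,guard=5); show(("y8",g))
if g: cmd=np.array(monitor.sense()["position"])
cmd=step(cmd,(-2,6,0.),25); show("side")
cmd=step(cmd,(-7,7,0.),25); env.hold(.5); show("both")
np.save("cmd.npy",cmd)
E
```

```text
('y8', False) 20.51 F [-0.05 -0.03 -1.75] rel seat [-1.1   1.95 40.59]
0 20.84 F [ 0.77  0.37 -1.7 ] rel seat [-0.81  1.67 40.47]
4 22.18 F [0.16 4.09 0.37] rel seat [-0.7   0.73 40.53]
8 23.51 F [-0.71  5.66 -0.12] rel seat [-0.7   0.73 40.56]
12 24.84 F [-0.69  4.1  -1.65] rel seat [-0.68  0.72 40.6 ]
side 25.51 F [-1.71  5.9  -0.23] rel seat [-0.67  0.72 40.61]
0 25.84 F [-3.88  7.24  1.78] rel seat [-0.67  0.73 40.63]
4 27.18 F [-6.95  7.23  0.79] rel seat [-0.59  0.7  40.71]
both 27.68 F [-6.85  7.72  1.51] rel seat [-0.58  0.7  40.73]
```

```bash
python3 - <<'E'
from push import *
from bench import eyes
show("t0"); env.hold(1.0); show("t1"); print(monitor.sense()["gripper_force"])
f=eyes.grab_frame("scene")["frame"][190:310,170:310,::-1]
cv2.imwrite("pics/c8.png",cv2.resize(f,None,fx=5,fy=5,interpolation=cv2.INTER_CUBIC))
E
```

```text
t0 27.68 F [-6.85  7.72  1.51] rel seat [-0.58  0.7  40.73]
t1 28.68 F [-5.92  8.65  0.28] rel seat [-0.59  0.7  40.72]
60.433847308158875
```

View pics/c8.png

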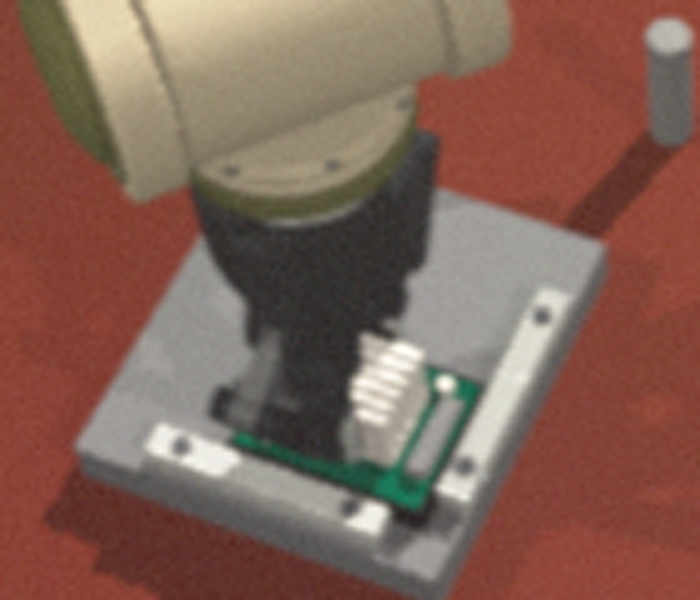

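The board sits flush against both stops with steady forces of about 6 N and 8 N, still gripped. I'll hand in.

```bash
python3 -c "
from bench import job
print(job.hand_in())"
```

```text
the job is handed in; nothing more can be done
None
```

I handed the job in with the pin upright in the notch and released, and the large board still gripped flush in the corner at about 6 N (far stop) and 8 N (side stop). The arm hid the pin in the last picture, so its final check was just after release, and no verdict came back.

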